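Re-rack three router tool holders that stand in each other's pots

ROBOT

A 7-joint arm with a two-finger parallel gripper is mounted at the origin on a cart in front of the work surface, level with it; the furniture and walls round the work are solid. World frame = base frame: x ahead of the robot, y to its left, z up, the work surface at z = 0. Lengths are in m, angles in rad, forces in N, time in s.
With the tool pointing down it reaches from about 0.4 to 0.85 m from the base axis. Payload 4.5 kg.
Tool frame: the origin (TCP) lies midway between the tips of the shut fingers; the grasp point (between the pads) lies 19 mm behind it; z points along the fingers, y is the line along which they close (so a half turn about z gives the same grasp; the last joint's range is limited). The gripper opens to 85 mm and grips with 20 to 120 N. Pads are 22 mm wide; open, the fingers measure 114 mm over their backs; the gripper's body (76 mm by 85 mm) begins 54 mm behind the grasp point. The pads swing forward as they close: fully open they stand 13 mm farther back than shut.
Start: joints at [1.334, 0.689, -0.195, 1.565, 0.157, 0.902, -0.215], TCP at [0.167, -0.602, 0.231] pointing down, gripper open.
Joint ranges: [-3.01, 3.01], [-0.46, 2.08], [-1.47, 1.51], [0.13, 2.56], [-1, 4.14], [0.04, 2.09], [-2.66, 2.66]. Speed limits (rad/s): [2.57, 2.57, 3.14, 3.14, 3.14, 3.14, 3.14].

INTERFACE

Orientations are given as a 3x3 rotation matrix whose columns are the frame's x, y, z axes.
In Python, from workcell import monitor, snapshot, job, masks_of gives the robot as it stands.
- The arm moves only by the shell command python3 -m pendant 'ROWS' [OPENING] [FORCE]. ROWS is JSON, a list that holds one entry, the list of rows, each a list of 6 numbers: the shift along the tool's x, y, z in units of 0.02 m (1.0 is 0.02 m), then the turn, a rotation vector about the tool's x, y, z in units of 0.12 rad (1.0 is 0.12 rad). A call has 1 to 12 rows; each row shifts and turns the commanded pose from where the row before left it, along the tool's axes as they then stand; what a row does not reach is not made up. A row lasts 1/12 s, in which the tool goes at most 41.7 mm and 7.16 degrees, less where a joint would pass 70% of its speed; a pose out of reach is approached as far as the arm can. A call with a number of a shift or a turn outside -1 to 1 is refused whole. A call with a gripper value outside its range is refused whole. OPENING is the opening, from 0 (shut) to 1 (fully open), set as the call begins (- or left out, the last holds). The fingers move at their own pace and stop on an object; FORCE is the grip in N (left out, the last holds). Time passes only in rows, so rows that do not move let the fingers close. It gives the time, the measured TCP pose, the force, the opening and the grip force at its end, in the units of the state.
- monitor.read_state(): the state, without advancing time (a new reading comes with each control period).
- snapshot(name): name is "scene" or "top" or "wrist"; returns a dict with "img" (420x560x3 uint8, red, green, blue), "intrinsics" (3x3 intrinsics, pixels), "xyz" and "rotation" of the camera in the world; the wrist camera has in their place "mount" (4x4, takes a point from camera to tool coordinates, whose origin is the TCP and whose axes are the flange's). Camera axes: x right, y down, z forward; pixel columns grow to the right and rows downward; lengths in m; the calibration is good to about 2 mm. A picture is of the moment at which its call begins: read the wrist's pose just before it. There is no depth.
- job.sign_off(): hands the job in; it is judged then, once.
Trained networks look in the newest picture that a camera, given by its name, has taken for a name from the list of things; names that differ only in an ending like _2 or _b are one class to them, and where a whole thing is asked for, a point or a joint stands for the part that bears it (a point fixed in the world has none). Each returns a list of dicts, best first, with "p" (0 to 1); they miss things now and then, are a little off and sometimes report something else, mostly with a low value. They report only what shows in the picture. A call takes as long as a camera call. They do not tell look-alikes from the thing itself.
- masks_of(thing, camera): "pixels" (420x560 bool, what is visible of it) and "rect" ([left, top, right, bottom] in pixels, round what is visible of it).
The state is a dict: "clock": time; "q": joint angles; "joint_velocities": joint speeds; "tau": joint torques, N m; "tool_pos": TCP position; "tcp_rot": TCP orientation; "force": force on the tool from outside, world axes, zero at the start; "torque": the same for the moment, N m; "gripper_width": opening from 0.0 (shut) to 1.0 (fully open); "grasp_force": force on a finger pad.
Only numpy, scipy, OpenCV 4.12 (cv2) and the standard library are available. Lean on these libraries where they do the work, as an engineer would, in place of code of your own. Each camera call takes 0.05 s, during which the arm holds its last target. There are 200 camera calls.

TASK

The CNC router's automatic changer goes by pot, but its three tool holders were racked in each other's pots. Put each holder, upright and fully seated, into the pot with the collar of its own colour; all pots are taken, so seat one holder in the empty steel tightening stand meanwhile. The cutters chip easily: never lay a holder down, lower it in rather than dropping it, and leave the duct tape and the amber bottle where they are.

Things in the scene. Friction and masses are not known exactly. Their poses are not given: they have to be found in the camera images.
- holder_red: Loose steel tool holder, red ring, straight cutter up; round, 0.35 kg; starts in another colour's pot. Origin: on its axis, underside of flange; z up. Flange d49, 0 to 16 mm (red top); neck d29 to 36; dark collet nut d34, 36 to 58 (grip here, at 47); cutter to 82. Below: taper d32 at 0 to d17 at -46, stud end d13 at -56
- holder_blue: Loose steel tool holder, blue ring, brass V-bit d23 up; round, 0.35 kg; starts in another colour's pot. Origin: on its axis, underside of flange; z up. Flange d49, 0 to 16 mm (blue top); neck d29 to 36; dark collet nut d34, 36 to 58 (grip here, at 47); cutter to 82. Below: taper d32 at 0 to d17 at -46, stud end d13 at -56
- holder_yellow: Loose steel tool holder, yellow ring, dark ball-nose cutter up; round, 0.35 kg; starts in another colour's pot. Origin: on its axis, underside of flange; z up. Flange d49, 0 to 16 mm (yellow top); neck d29 to 36; dark collet nut d34, 36 to 58 (grip here, at 47); cutter to 82. Below: taper d32 at 0 to d17 at -46, stud end d13 at -56
- pot_red: Fixed pot, red collar d76 mm on a black cup; three stand 105 mm apart in a row, in any order. Origin: centre of its underside, 8 mm above the bench; z up. Collar top (flange rests on it) 64 mm up; conical hole d37 at the mouth, d23 at 56 mm down, 60 deep; the taper centres itself, 2.5 mm play. Seated holder: origin 64 mm above the pot's
- pot_blue: Fixed pot, blue collar d76 mm on a black cup; three stand 105 mm apart in a row, in any order. Origin: centre of its underside, 8 mm above the bench; z up. Collar top (flange rests on it) 64 mm up; conical hole d37 at the mouth, d23 at 56 mm down, 60 deep; the taper centres itself, 2.5 mm play. Seated holder: origin 64 mm above the pot's
- pot_yellow: Fixed pot, yellow collar d76 mm on a black cup; three stand 105 mm apart in a row, in any order. Origin: centre of its underside, 8 mm above the bench; z up. Collar top (flange rests on it) 64 mm up; conical hole d37 at the mouth, d23 at 56 mm down, 60 deep; the taper centres itself, 2.5 mm play. Seated holder: origin 64 mm above the pot's
- stand: Fixed tightening stand, steel cup with a bright steel collar (68 mm diameter) on a grey foot 120 x 104 mm with a small fixed lever, below 50 mm; empty at the start. Origin: centre of its underside, on the bench; z up. Same conical hole as the pots; collar top 64 mm above the origin.
- duct_tape: Loose grey roll of duct tape, 94 mm diameter, 48 mm high, lying flat behind the rack; origin at the centre of its underside. To be left alone.
- amber_bottle: Loose amber bottle with a red cap, 49 x 61 x 166 mm, upright on the far side, between rack and stand; origin at the centre of its underside, z up. To be left alone.
There are look-alikes about, which are no part of the job. Leave any turquoise look-alike of the holder_yellow alone.

How it is judged:
By the outcome, as a careful person would: the job done as asked, in the order asked, and still so for the second after the job is handed in, with the robot touching nothing.
It also fails if it takes over 93 s, if anything falls off the work surface, if the arm or the gripper's body presses on something with over 40 N, if the wrist force passes 120 N, or if a joint passes its speed limit or range.

## Working session

There is one attempt and no reset: what is moved stays moved. The work goes in short steps, Python scripts to look and compute and a shell command to move; the robot and the scene stay as the last step left them, time stands still between calls to the robot, and variables do not carry over. Pictures are saved under pics/ and viewed, at most 14 in all, crops included, and the job is handed in when it is done.

```bash
ls; mkdir -p pics
python3 - <<'E'
from workcell import monitor, snapshot, masks_of
import cv2,numpy as np
s=monitor.read_state(); print(s['clock'],s['tool_pos'],np.round(s['tcp_rot'],3).tolist(),s['gripper_width'])
for c in ['scene','top']:
    d=snapshot(c); cv2.imwrite(f'pics/{c}1.png',d['img'][:,:,::-1]); print(c,d['xyz'],np.round(d['rotation'],3).tolist(),d['intrinsics'])
    for n in ['holder_red','holder_blue','holder_yellow','pot_red','pot_blue','pot_yellow','stand','duct_tape','amber_bottle']:
        print(n,[(round(m['p'],2),[int(v) for v in m['rect']]) for m in masks_of(n,c)][:4])
E
```

```text
pics
0.0 [ 0.16696712 -0.60160295  0.23046263] [[0.964, 0.268, -0.001], [0.268, -0.964, 0.002], [-0.0, -0.002, -1.0]] 0.9977435304436522
scene [0.2424768  0.80604355 0.46294007] [[-0.901, -0.175, 0.398], [-0.435, 0.381, -0.816], [-0.009, -0.908, -0.419]] [[388.88486761   0.         283.53186865]
 [  0.         388.88486761 208.02754417]
 [  0.           0.           1.        ]]
holder_red [(0.92, [232, 229, 259, 281]), (0.44, [193, 215, 231, 251])]
holder_blue [(0.56, [250, 206, 275, 249])]
holder_yellow [(0.88, [287, 171, 308, 221]), (0.77, [266, 187, 281, 224])]
pot_red [(0.62, [263, 217, 296, 255])]
pot_blue [(0.82, [217, 261, 275, 315]), (0.42, [250, 206, 274, 249])]
pot_yellow [(0.83, [252, 236, 286, 280]), (0.59, [234, 231, 259, 280])]
stand [(0.67, [316, 171, 355, 195])]
duct_tape [(0.68, [188, 217, 233, 253])]
amber_bottle [(0.97, [256, 146, 279, 202]), (0.49, [192, 215, 231, 252])]
top [0.58616192 0.02168357 1.00219094] [[0.006, -0.998, 0.061], [-1.0, -0.008, -0.022], [0.022, -0.06, -0.998]] [[386.82129804   0.         281.94892079]
 [  0.         386.82129804 209.90183198]
 [  0.           0.           1.        ]]
holder_red [(0.89, [134, 234, 159, 255]), (0.41, [223, 205, 259, 245])]
holder_blue [(0.74, [178, 223, 202, 246])]
holder_yellow [(0.88, [292, 211, 312, 231]), (0.66, [222, 216, 244, 236])]
pot_red []
pot_blue [(0.58, [139, 226, 173, 262]), (0.56, [205, 143, 243, 187])]
pot_yellow [(0.73, [319, 154, 350, 184]), (0.58, [176, 218, 213, 254])]
stand [(0.57, [363, 212, 410, 270]), (0.32, [203, 143, 242, 186])]
duct_tape [(0.66, [206, 143, 242, 184])]
amber_bottle [(0.83, [322, 154, 349, 185]), (0.31, [177, 217, 215, 253])]
```

Run:
```python
import cv2
a=cv2.imread('pics/scene1.png')[130:330,170:400];cv2.imwrite('pics/sc_crop.png',cv2.resize(a,(690,600),interpolation=2))
a=cv2.imread('pics/top1.png')[130:290,120:420];cv2.imwrite('pics/top_crop.png',cv2.resize(a,(800,427),interpolation=2))
```

```text
(no output)
```

View pics/top_crop.png

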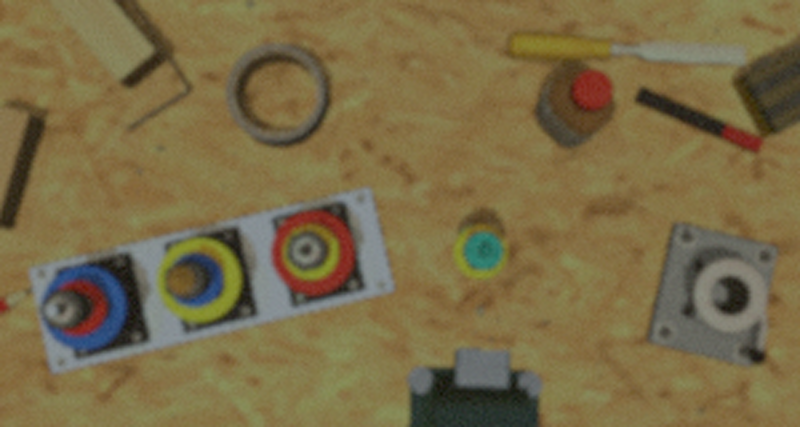

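View pics/sc_crop.png

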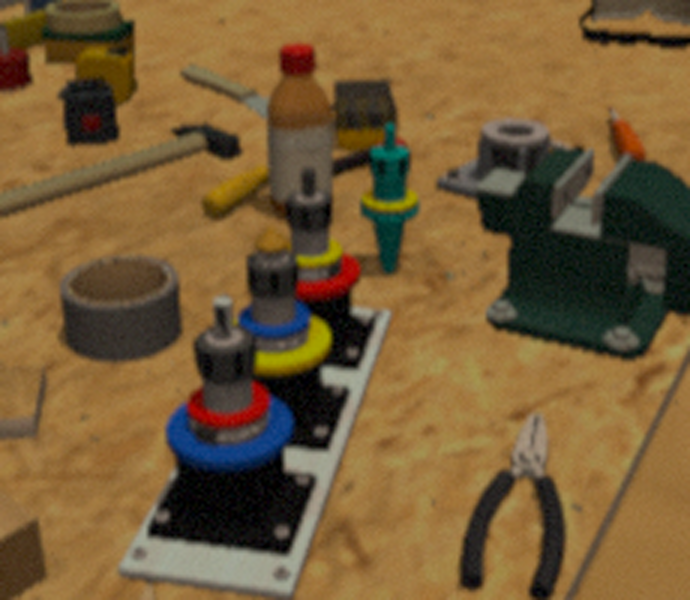

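View pics/top1.png

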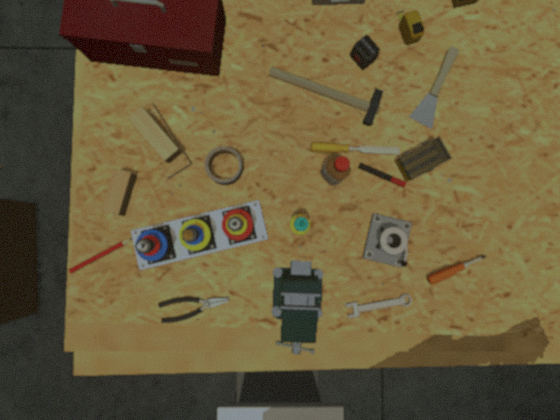

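The red holder is in the blue pot (top image 148,245), blue in the yellow pot (195,235) and yellow in the red pot (238,224). The empty stand is at (393,240), behind the vise. Two things could be taken for holder_yellow: the one with a dark cutter and steel taper in the red pot (238,224), and the turquoise one standing free at (300,223). The crop confirms the one in the red pot is real and the turquoise one is the look-alike. Next I measure the collars.

```bash
cat > h.py <<'E'
from workcell import monitor, snapshot, masks_of
import cv2,numpy as np
def ray(d,uv,z):
    K=d['intrinsics'];r=d['rotation']@np.linalg.inv(K)@np.array([*uv,1.]);c=np.array(d['xyz'])
    return c+r*(z-c[2])/r[2]
def plan(t):
    s=monitor.read_state();R=np.array(s['tcp_rot']);dd=R.T@(np.array(t)-s['tool_pos'])/0.02
    print('clock',round(s['clock'],2),'pos',np.round(s['tool_pos'],4),'units',np.round(dd,2));return dd
E
python3 - <<'E'
from h import *
for c in ['top','scene']:
    d=snapshot(c);img=d['img'];b=cv2.GaussianBlur(img,(3,3),0);h=cv2.cvtColor(b,cv2.COLOR_RGB2HSV)
    H,S,V=[h[:,:,i].astype(int) for i in range(3)]
    M={'red':((H<6)|(H>174))&(S>140)&(V>60),'blue':(H>100)&(H<130)&(S>110),'yellow':(H>22)&(H<34)&(S>165)&(V>90)}
    box=(slice(195,275),slice(128,275)) if c=='top' else (slice(180,320),slice(215,300))
    for k,m in M.items():
        m2=np.zeros(m.shape,np.uint8);m2[box]=m[box]
        n,l,st,ce=cv2.connectedComponentsWithStats(m2)
        i=1+np.argmax(st[1:,4]);
        p=np.argwhere(l==i)[:,::-1].astype(np.float32);hull=cv2.convexHull(p);e=cv2.fitEllipse(hull)
        print(c,k,st[i].tolist(),np.round(e[0],1),np.round(e[1],1),round(e[2]),ray(d,e[0],.070 if c=='top' else .069).round(4))
    if c=='top':
        x0,y0=370,215;g=cv2.resize(img[y0:270,x0:415],None,fx=8,fy=8,interpolation=2);cv2.imwrite('pics/stand.png',g[:,:,::-1])
        gg=cv2.cvtColor(img,cv2.COLOR_RGB2GRAY);gg=cv2.GaussianBlur(gg,(3,3),0);
        w=(gg>125)&(S<70);w[:210]=0;w[272:]=0;w[:,:360]=0;w[:,415:]=0
        n,l,st,ce=cv2.connectedComponentsWithStats(w.astype(np.uint8));i=1+np.argmax(st[1:,4])
        p=np.argwhere(l==i)[:,::-1].astype(np.float32);e=cv2.fitEllipse(cv2.convexHull(p));print('stand',st[i],e,ray(d,e[0],.064))
        for m in masks_of('stand','top')[:1]:print(m['rect'])
        q=monitor.read_state()['q'];print(np.round(q,3))
E
```

```text
top red [223, 209, 30, 32, 291] [237.6 224.3] [29.7 31.7] 173 [0.6074 0.1079 0.07  ]
top blue [138, 229, 30, 32, 341] [151.9 244.7] [31.  31.7] 21 [0.5572 0.311  0.07  ]
top yellow [187, 220, 24, 30, 213] [195.8 234.2] [28.2 29.8] 5 [0.583  0.2075 0.07  ]
stand [382 229  24  24 226] ((393.62744140625, 240.51014709472656), (24.05056381225586, 25.21091079711914), 105.05895233154297) [ 0.57061902 -0.27101344  0.064     ]
[362.4, 213.2, 409.7, 265.8]
[ 1.334  0.689 -0.195  1.565  0.157  0.902 -0.215]
scene red [232, 257, 28, 16, 214] [246.1 264.3] [16.6 27.6] 81 [0.5715 0.2909 0.069 ]
scene blue [226, 261, 44, 31, 576] [247.  273.6] [31.5 43.6] 76 [0.5547 0.3159 0.069 ]
scene yellow [255, 236, 25, 18, 215] [267.7 245.2] [14.9 27.8] 64 [0.5679 0.2126 0.069 ]
```

View pics/stand.png

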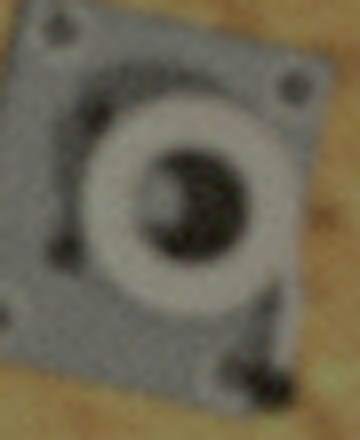

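The three collars lie on a line at about 105 mm: red (0.608,0.107), yellow (0.5825,0.209), blue (0.557,0.311). The stand is at (0.571,-0.271). The tool's y already lies along the row. Moving towards the yellow holder.

```bash
python3 -m pendant '[[[0.9,-0.8,0.2,0,0,0],[0.9,-0.8,0,0,0,0],[0.9,-0.8,0,0,0,0],[0.9,-0.8,0,0,0,0],[0.9,-0.8,0,0,0,0],[0.9,-0.8,0,0,0,0],[0.9,-0.8,0,0,0,0],[0.9,-0.8,0,0,0,0],[0.9,-0.8,0,0,0,0],[0.9,-0.8,0,0,0,0],[0.9,-0.8,0,0,0,0],[0.9,-0.8,0,0,0,0]]]' 1 60
python3 - <<'E'
from h import *
plan([.6077,.1069,.22]);print(np.round(monitor.read_state()['q'],2))
E
```

```text
clock: 2.15
tool_pos: [0.3246, -0.3586, 0.2275]
tcp_rot: [[0.964, 0.267, 0.0], [0.267, -0.964, -0.0], [0.0, 0.001, -1.0]]
force: [0.9, -0.9, 0.6]
gripper_width: 0.999
grasp_force: 0.0
clock 2.15 pos [ 0.3246 -0.3586  0.2275] units [ 19.86 -18.64   0.37]
[ 0.85  0.51 -0.17  1.99  0.14  0.65 -0.71]
```

```bash
python3 -m pendant '[[[1,-0.94,0,0,0,0],[1,-0.94,0,0,0,0],[1,-0.94,0,0,0,0],[1,-0.94,0,0,0,0],[1,-0.94,0,0,0,0],[1,-0.94,0,0,0,0],[1,-0.94,0,0,0,0],[1,-0.94,0,0,0,0],[1,-0.94,0,0,0,0],[1,-0.94,0,0,0,0],[1,-0.94,0,0,0,0],[1,-0.94,0,0,0,0]]]'; python3 -m pendant '[[[0.9,-0.9,0,0,0,0],[0.9,-0.9,0,0,0,0],[0.9,-0.9,0,0,0,0],[0.9,-0.9,0,0,0,0],[0.9,-0.9,0,0,0,0],[0.8,-0.8,0,0,0,0],[0,0,0,0,0,0],[0,0,0,0,0,0]]]'
python3 - <<'E'
from h import *
s=monitor.read_state();d=snapshot('wrist');cv2.imwrite('pics/w1.png',d['img'][:,:,::-1])
plan([.6077,.1069,.22]);print(np.round(s['q'],2));print(np.round(d['mount'],3).tolist(),d['intrinsics'])
for n in ['holder_yellow','holder_blue','pot_red','pot_yellow']:print(n,[(round(m['p'],2),[int(v) for v in m['rect']]) for m in masks_of(n,'wrist')][:3])
E
```

```text
clock: 3.15
tool_pos: [0.4956, -0.0766, 0.2275]
tcp_rot: [[0.964, 0.268, 0.0], [0.268, -0.964, -0.0], [0.0, 0.0, -1.0]]
force: [1.7, -0.0, -0.2]
gripper_width: 1.001
grasp_force: 0.0
clock: 3.82
tool_pos: [0.5689, 0.0542, 0.2272]
tcp_rot: [[0.963, 0.27, 0.0], [0.27, -0.963, 0.001], [0.0, -0.0, -1.0]]
force: [-0.1, -0.3, 0.4]
gripper_width: 1.002
grasp_force: 0.0
clock 3.87 pos [0.5684 0.0524 0.2271] units [ 2.62 -2.1   0.35]
[-0.11  0.62 -0.1   1.74  0.08  0.79 -1.55]
[[0.001, -0.947, -0.321, 0.083], [1.0, 0.0, 0.0, -0.001], [-0.0, -0.321, 0.947, -0.142], [0.0, 0.0, 0.0, 1.0]] [[308.77654825   0.         279.81769494]
 [  0.         308.77654825 207.59449637]
 [  0.           0.           1.        ]]
holder_yellow [(0.86, [357, 152, 422, 208]), (0.79, [202, 108, 257, 167])]
holder_blue [(0.85, [61, 111, 150, 166]), (0.68, [196, 88, 274, 175])]
pot_red [(0.82, [196, 89, 276, 178]), (0.42, [204, 2, 277, 24])]
pot_yellow [(0.96, [83, 86, 182, 172])]
```

View pics/w1.png

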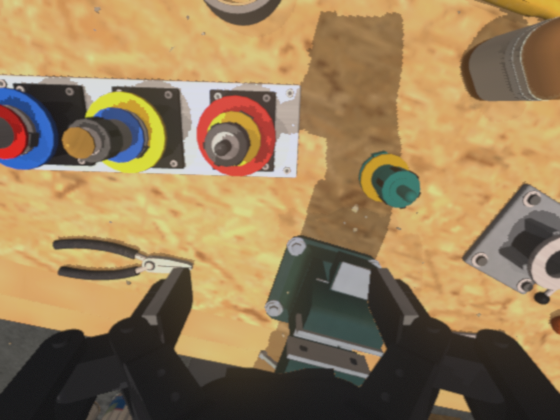

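The wrist view shows yellow's steel holder in the red collar at (236,135), the blue holder in yellow at (125,132), and the turquoise look-alike free-standing at (390,180). Refining the collar and ring centres from this picture.

```bash
cat >> h.py <<'E'
def wrist():
    s=monitor.read_state();d=snapshot('wrist');R=np.array(s['tcp_rot']);M=np.array(d['mount'])
    d['rotation']=R@M[:3,:3];d['xyz']=R@M[:3,3]+s['tool_pos'];return d
def blobs(d,only=None):
    h=cv2.cvtColor(cv2.GaussianBlur(d['img'],(3,3),0),cv2.COLOR_RGB2HSV);H,S,V=[h[:,:,i].astype(int) for i in range(3)]
    M={'red':((H<6)|(H>174))&(S>140)&(V>60),'blue':(H>100)&(H<125)&(S>130),'yellow':(H>20)&(H<34)&(S>165)&(V>110)}
    for k,m in M.items():
        n,l,st,ce=cv2.connectedComponentsWithStats(m.astype(np.uint8))
        for i in range(1,n):
            if st[i,4]<300: continue
            p=np.argwhere(l==i)[:,::-1].astype(np.float32);e=cv2.fitEllipse(cv2.convexHull(p))
            f=d['intrinsics'][0,0];w=ray(d,e[0],.07);dist=d['rotation'][:,2]@(w-d['xyz'])
            print(k,st[i].tolist(),'c',np.round(e[0],1),'diam mm',np.round(np.array(e[1])*dist/f*1000),'z.070',w[:2].round(4),'z.086',ray(d,e[0],.086)[:2].round(4))
E
python3 - <<'E'
from h import *
blobs(wrist())
E
```

```text
red [194, 93, 78, 81, 2257] c [232.8 133.4] diam mm [73. 78.] z.070 [0.6097 0.1093] z.086 [0.6118 0.1075]
red [0, 107, 24, 51, 734] c [ -2.9 131. ] diam mm [43. 55.] z.070 [0.5528 0.3244] z.086 [0.5578 0.311 ]
blue [0, 88, 54, 80, 1985] c [ 11.  127.9] diam mm [68. 86.] z.070 [0.5591 0.3117] z.086 [0.5639 0.299 ]
blue [92, 108, 48, 52, 797] c [112.5 133.7] diam mm [45. 54.] z.070 [0.5791 0.2191] z.086 [0.5828 0.2114]
yellow [82, 91, 80, 81, 2042] c [121.3 130.6] diam mm [69. 81.] z.070 [0.5843 0.2114] z.086 [0.5877 0.2041]
yellow [207, 111, 48, 53, 604] c [228.3 137. ] diam mm [49. 52.] z.070 [0.6054 0.1127] z.086 [0.6077 0.1106]
yellow [358, 152, 47, 47, 686] c [381.3 175. ] diam mm [43. 49.] z.070 [ 0.6096 -0.0412] z.086 [ 0.6117 -0.035 ]
```

```bash
python3 -m pendant '[[[0.6,-0.6,0.1,0,0,0],[0.8,-0.8,0.2,0,0,0],[0.8,-0.6,0.3,0,0,0],[0.4,-0.2,0.4,0,0,0],[0,0,0,0,0,0],[0,0,0,0,0,0],[0,0,0,0,0,0]]]'
python3 - <<'E'
from h import *
plan([.608,.1095,.097]);d=wrist();blobs(d);cv2.imwrite('pics/w2.png',d['img'][:,:,::-1])
E
```

```text
clock: 4.7
tool_pos: [0.6064, 0.1068, 0.2072]
tcp_rot: [[0.964, 0.266, -0.001], [0.266, -0.964, -0.002], [-0.002, 0.001, -1.0]]
force: [-0.5, 0.3, -1.2]
gripper_width: 0.999
grasp_force: 0.0
clock 4.7 pos [0.6064 0.1068 0.2072] units [ 0.12 -0.12  5.51]
red [240, 153, 77, 72, 1981] c [278.2 191.2] diam mm [72. 73.] z.070 [0.61   0.1098] z.086 [0.6143 0.1109]
red [14, 167, 56, 51, 1077] c [ 41.2 191.6] diam mm [44. 56.] z.070 [0.5505 0.3241] z.086 [0.5582 0.3129]
blue [13, 148, 83, 77, 2142] c [ 53.9 185.7] diam mm [66. 82.] z.070 [0.5595 0.3128] z.086 [0.5667 0.3024]
blue [134, 171, 53, 49, 677] c [159.8 194.7] diam mm [43. 52.] z.070 [0.577  0.2164] z.086 [0.5832 0.2115]
yellow [526, 22, 34, 27, 605] c [547.   35.1] diam mm [18. 36.] z.070 [ 0.7931 -0.0642] z.086 [ 0.7869 -0.053 ]
yellow [127, 151, 80, 77, 1959] c [166.5 188.7] diam mm [68. 77.] z.070 [0.5845 0.2113] z.086 [0.5903 0.2066]
yellow [251, 173, 55, 38, 743] c [277.8 197.9] diam mm [47. 51.] z.070 [0.6035 0.1085] z.086 [0.6082 0.1097]
yellow [403, 209, 49, 45, 718] c [426.9 231.1] diam mm [42. 49.] z.070 [ 0.6096 -0.0417] z.086 [ 0.614  -0.0319]
```

View pics/w2.png

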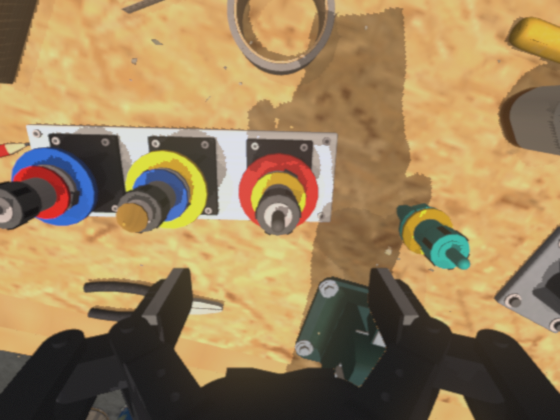

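The yellow holder (278,198) lies midway between the fingers. Ring centres are yellow (0.608,0.1097), blue (0.583,0.2115), red (0.558,0.3125), which matches the 105 mm spacing. Descending and gripping.

```bash
python3 -m pendant '[[[0.1,-0.1,0.9,0,0,0],[0,0,0.9,0,0,0],[0,0,0.9,0,0,0],[0,0,0.9,0,0,0],[0,0,0.8,0,0,0],[0,0,0.6,0,0,0],[0,0,0.4,0,0,0],[0,0,0,0,0,0],[0,0,0,0,0,0]]]'; python3 -m pendant '[[[0,0,0,0,0,0],[0,0,0,0,0,0],[0,0,0,0,0,0],[0,0,0,0,0,0],[0,0,0,0,0,0],[0,0,0,0,0,0],[0,0,0,0,0,0],[0,0,0,0,0,0]]]' 0 60
```

```text
clock: 5.5
tool_pos: [0.6085, 0.111, 0.0996]
tcp_rot: [[0.964, 0.267, 0.0], [0.267, -0.964, -0.0], [0.0, 0.0, -1.0]]
force: [-0.0, 1.0, 0.2]
gripper_width: 1.001
grasp_force: 0.0
clock: 6.17
tool_pos: [0.6089, 0.1111, 0.1001]
tcp_rot: [[0.964, 0.267, 0.001], [0.267, -0.964, -0.0], [0.001, 0.001, -1.0]]
force: [-0.1, -0.5, 5.3]
gripper_width: 0.381
grasp_force: 59.1
```

```bash
python3 -m pendant '[[[0,0,-0.3,0,0,0],[0,0,-0.6,0,0,0],[0,0,-0.9,0,0,0],[0,0,-0.9,0,0,0],[0,0,-0.9,0,0,0],[0,0,-0.9,0,0,0],[0,0,-0.9,0,0,0],[0,0,-0.9,0,0,0],[0,0,-0.9,0,0,0],[0,0,-0.6,0,0,0],[0,0,-0.3,0,0,0],[0,0,0,0,0,0]]]'; python3 -m pendant '[[[-0.2,0.5,0,0,0,0],[-0.4,0.9,0,0,0,0],[-0.4,1,0,0,0,0],[-0.4,1,0,0,0,0],[-0.4,1,0,0,0,0],[-0.4,1,0,0,0,0],[-0.4,1,0,0,0,0],[-0.4,1,0,0,0,0],[-0.4,1,0,0,0,0],[-0.4,1,0,0,0,0],[-0.4,1,0,0,0,0],[-0.4,1,0,0,0,0]]]'
python3 - <<'E'
from h import *
plan([.571,-.271,.19])
E
```

```text
clock: 7.17
tool_pos: [0.6089, 0.1117, 0.263]
tcp_rot: [[0.964, 0.268, 0.003], [0.268, -0.964, 0.001], [0.003, -0.0, -1.0]]
force: [0.3, -0.4, -2.0]
gripper_width: 0.379
grasp_force: 59.9
clock: 8.17
tool_pos: [0.579, -0.1348, 0.2599]
tcp_rot: [[0.964, 0.267, -0.003], [0.267, -0.964, -0.0], [-0.003, -0.001, -1.0]]
force: [0.6, -0.6, -2.9]
gripper_width: 0.381
grasp_force: 59.9
clock 8.17 pos [ 0.579  -0.1348  0.2599] units [-2.19  6.46  3.5 ]
```

```bash
python3 -m pendant '[[[-0.4,1,0,0,0,0],[-0.4,1,0,0,0,0],[-0.4,1,0,0,0,0],[-0.4,1,0,0,0,0],[-0.3,0.8,0,0,0,0],[-0.1,0.4,0,0,0,0],[0,0,0,0,0,0],[0,0,0,0,0,0],[0,0,0,0,0,0]]]';python3 - <<'E'
from h import *
d=wrist();plan([.571,-.271,.15]);cv2.imwrite('pics/w3.png',d['img'][:,:,::-1])
print(masks_of('stand','wrist')[0]['rect'])
E
```

```text
clock: 8.92
tool_pos: [0.5702, -0.2417, 0.2608]
tcp_rot: [[0.963, 0.27, -0.001], [0.27, -0.963, 0.002], [-0.0, -0.002, -1.0]]
force: [0.1, 0.6, -2.9]
gripper_width: 0.384
grasp_force: 59.9
clock 8.97 pos [ 0.5703 -0.2416  0.261 ] units [-0.37  1.43  5.55]
[246.1, 115.7, 356.3, 234.0]
```

View pics/w3.png

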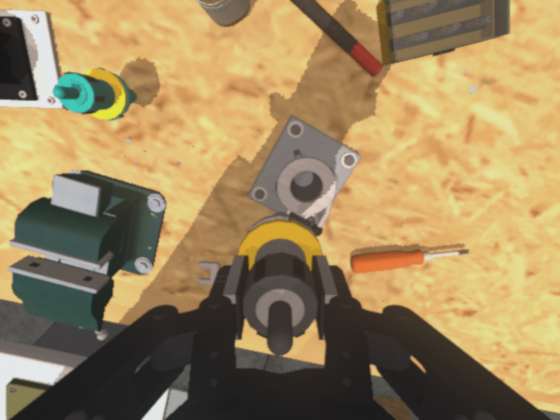

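The stand's collar is at about (306,184) and the held yellow holder hangs upright at (280,270). Measuring the collar.

Run:
```python
from h import *
d=wrist();img=d['img'];x0,y0=260,140
c=img[y0:230,x0:360];g=cv2.resize(cv2.cvtColor(c,cv2.COLOR_RGB2GRAY),None,fx=4,fy=4,interpolation=cv2.INTER_CUBIC);g=cv2.createCLAHE(3).apply(g)
C=cv2.HoughCircles(cv2.GaussianBlur(g,(7,7),0),cv2.HOUGH_GRADIENT,1,8,param1=80,param2=18,minRadius=45,maxRadius=135)
v=cv2.cvtColor(g,cv2.COLOR_GRAY2BGR)
for a in C[0][:6]:
    uv=((a[0]+.5)/4-.5+x0,(a[1]+.5)/4-.5+y0);print(a,np.round(uv,1),ray(d,uv,.064)[:2].round(4));cv2.circle(v,(int(a[0]),int(a[1])),int(a[2]),(0,0,255),1)
cv2.imwrite('pics/st2.png',v)
# expected projections of hole(d37) and collar(d68) at (x,y)
print('px per m',308.8/(d['rotation'][:,2]@(ray(d,(306,184),.064)-d['xyz'])))
```

```text
[186.5 186.5 115.4] [306.2 186.2] [ 0.572  -0.2715]
[190.5 195.5 125.6] [307.2 188.5] [ 0.5698 -0.2734]
[182.5 194.5 123.4] [305.2 188.2] [ 0.5695 -0.2711]
[180.5 205.5 134.4] [304.8 191. ] [ 0.5662 -0.2716]
[182.5 178.5 107.8] [305.2 184.2] [ 0.5739 -0.2698]
[193.5 204.5 134.4] [308.  190.8] [ 0.5675 -0.275 ]
px per m 883.7733495778826
```

View pics/st2.png

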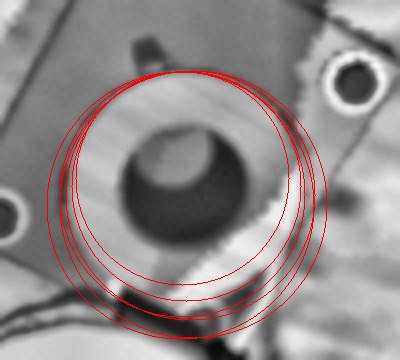

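```bash
python3 -c "
from h import *
plan([.573,-.2708,.092])"; python3 -m pendant '[[[-0.2,0.8,0,0,0,0],[-0.1,0.6,0.4,0,0,0],[0,0,0.8,0,0,0],[0,0,0.9,0,0,0],[0,0,0.9,0,0,0],[0,0,0.9,0,0,0],[0,0,0.9,0,0,0],[0,0,0.8,0,0,0],[0,0,0.5,0,0,0],[0,0,0,0,0,0],[0,0,0,0,0,0]]]'; python3 -c "
from h import *
plan([.573,-.2708,.092])"
```

```text
clock 9.07 pos [ 0.5704 -0.2421  0.2613] units [-0.26  1.43  8.46]
clock: 9.98
tool_pos: [0.5716, -0.2725, 0.1389]
tcp_rot: [[0.964, 0.267, -0.001], [0.267, -0.964, 0.0], [-0.001, -0.0, -1.0]]
force: [-0.4, -0.1, -2.3]
gripper_width: 0.378
grasp_force: 60.1
clock 9.98 pos [ 0.5716 -0.2725  0.1389] units [ 0.09 -0.06  2.35]
```

```bash
python3 -m pendant '[[[0.1,-0.05,0.5,0,0,0],[0,0,0.5,0,0,0],[0,0,0.4,0,0,0],[0,0,0.3,0,0,0],[0,0,0.2,0,0,0],[0,0,0.2,0,0,0],[0,0,0.1,0,0,0],[0,0,0.1,0,0,0],[0,0,0.1,0,0,0],[0,0,0,0,0,0],[0,0,0,0,0,0]]]'
```

```text
clock: 10.9
tool_pos: [0.5756, -0.2707, 0.0958]
tcp_rot: [[0.964, 0.268, 0.005], [0.268, -0.964, -0.001], [0.005, 0.002, -1.0]]
force: [-3.9, 3.0, 22.9]
gripper_width: 0.379
grasp_force: 62.7
```

Contact came 4 mm high, with a side force towards -x and +y, so the holder is slightly off centre. Nudging with the force.

```bash
python3 -m pendant '[[[-0.1,-0.05,-0.05,0,0,0],[0,0,0,0,0,0],[0,0,0,0,0,0],[0,0,0,0,0,0]]]';python3 -m pendant '[[[-0.05,-0.05,0.1,0,0,0],[0,0,0,0,0,0],[0,0,0,0,0,0],[0,0,0,0,0,0]]]'
```

```text
clock: 11.23
tool_pos: [0.5738, -0.2708, 0.0959]
tcp_rot: [[0.964, 0.268, 0.006], [0.268, -0.964, -0.002], [0.005, 0.003, -1.0]]
force: [-1.0, 2.0, 16.4]
gripper_width: 0.377
grasp_force: 61.9
clock: 11.57
tool_pos: [0.574, -0.2706, 0.0958]
tcp_rot: [[0.964, 0.267, 0.009], [0.267, -0.964, -0.003], [0.008, 0.005, -1.0]]
force: [-2.5, 2.2, 26.4]
gripper_width: 0.379
grasp_force: 63.2
```

Run:
```python
from h import *
d=snapshot('scene');K=d['intrinsics'];R=d['rotation']
def pr(p):
    q=R.T@(np.array(p)-d['xyz']);return (K@q)[:2]/q[2]
u,v=pr([.572,-.271,.075]).astype(int);print(u,v)
a=np.ascontiguousarray(d['img'][v-35:v+35,u-40:u+40,::-1]);a=cv2.resize(a,None,fx=5,fy=5,interpolation=2)
w=wrist()['img'][180:420,150:410,::-1];w=cv2.resize(w,(379,350))
cv2.imwrite('pics/s3.png',np.hstack([a,w]))
```

```text
341 169
```

View pics/s3.png

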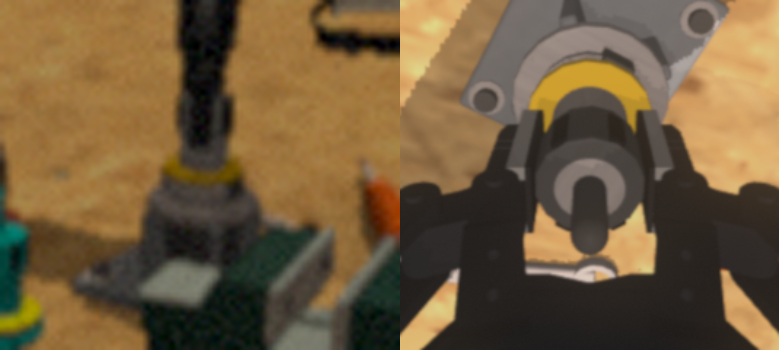

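```bash
python3 -c "
from h import *
s=monitor.read_state();print(s['force'],s['torque'])"; python3 -m pendant '[[[0,0,-0.15,0,0,0],[-0.1,0,0,0,0,0],[0,0,0.1,0,0,0],[0,0,0.05,0,0,0],[0,0,0,0,0,0],[0,0,0,0,0,0]]]';python3 -c "
from h import *
s=monitor.read_state();print(s['torque'])"; python3 -m pendant '[[[0,0,-0.15,0,0,0],[-0.1,0,0,0,0,0],[0,0,0.1,0,0,0],[0,0,0.05,0,0,0],[0,0,0,0,0,0],[0,0,0,0,0,0]]]';python3 -c "
from h import *
s=monitor.read_state();print(s['torque'])"
```

```text
[-2.52460396  2.37612062 25.62074041] [ 0.68898553  0.81130132 -0.03717082]
clock: 12.17
tool_pos: [0.5725, -0.2705, 0.0958]
tcp_rot: [[0.963, 0.268, 0.01], [0.268, -0.963, -0.002], [0.009, 0.005, -1.0]]
force: [-1.6, 4.0, 31.1]
gripper_width: 0.381
grasp_force: 63.6
[ 1.07390233  0.67222437 -0.05621536]
clock: 12.67
tool_pos: [0.5707, -0.2708, 0.0957]
tcp_rot: [[0.963, 0.268, 0.01], [0.268, -0.963, -0.002], [0.009, 0.004, -1.0]]
force: [-1.4, 4.1, 31.3]
gripper_width: 0.376
grasp_force: 63.8
[1.18219558 0.65388263 0.02101003]
```

z holds at 0.0958 across 5 mm of sideways play, so the flange is resting flat on the collar and the holder is seated. Relieving the load, releasing and rising.

```bash
python3 -m pendant '[[[0.1,-0.05,-0.2,0,0,0],[0,0,0,0,0,0],[0,0,0,0,0,0]]]'; python3 -m pendant '[[[0,0,0,0,0,0],[0,0,0,0,0,0],[0,0,0,0,0,0],[0,0,0,0,0,0]]]' 1; python3 -m pendant '[[[0,0,-0.4,0,0,0],[0,0,-0.8,0,0,0],[0,0,-0.9,0,0,0],[0,0,-0.9,0,0,0],[0,0,-0.9,0,0,0],[0,0,-0.9,0,0,0],[0,0,-0.9,0,0,0],[0,0,-0.4,0,0,0],[0,0,0,0,0,0],[0,0,0,0,0,0],[0,0,0,0,0,0]]]'
python3 - <<'E'
from h import *
plan([.558,.3125,.23]);d=wrist();blobs(d);cv2.imwrite('pics/w4.png',d['img'][:,:,::-1])
E
```

```text
clock: 12.92
tool_pos: [0.5694, -0.2693, 0.096]
tcp_rot: [[0.963, 0.268, 0.004], [0.268, -0.964, -0.001], [0.003, 0.002, -1.0]]
force: [-0.5, 2.0, 14.1]
gripper_width: 0.379
grasp_force: 61.7
clock: 13.25
tool_pos: [0.5671, -0.2695, 0.0935]
tcp_rot: [[0.964, 0.267, -0.001], [0.267, -0.964, 0.0], [-0.001, -0.001, -1.0]]
force: [-0.4, -0.8, 0.4]
gripper_width: 0.926
grasp_force: 0.0
clock: 14.17
tool_pos: [0.5669, -0.2691, 0.2151]
tcp_rot: [[0.964, 0.268, -0.002], [0.268, -0.964, 0.001], [-0.002, -0.001, -1.0]]
force: [-0.3, 0.5, -0.2]
gripper_width: 1.001
grasp_force: 0.0
clock 14.17 pos [ 0.5669 -0.2691  0.2151] units [  7.35 -28.14  -0.72]
red [336, 23, 35, 37, 612] c [352.5  40.7] diam mm [17. 37.] z.070 [ 0.7097 -0.2911] z.086 [ 0.7062 -0.2886]
yellow [19, 50, 50, 60, 1190] c [39.7 79.5] diam mm [44. 56.] z.070 [ 0.6093 -0.0415] z.086 [ 0.6114 -0.0529]
yellow [257, 171, 50, 35, 687] c [281.7 194.7] diam mm [46. 48.] z.070 [ 0.5657 -0.2704] z.086 [ 0.5703 -0.2691]
```

View pics/w4.png

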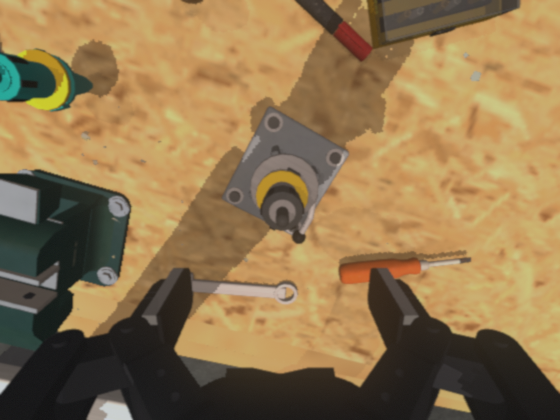

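Yellow sits upright in the stand at (282,195), with a concentric ring. Now for the red holder.

```bash
python3 -m pendant '[[[0.1,-0.5,0,0,0,0],[0.26,-1,0,0,0,0],[0.26,-1,0,0,0,0],[0.26,-1,0,0,0,0],[0.26,-1,0,0,0,0],[0.26,-1,0,0,0,0],[0.26,-1,0,0,0,0],[0.26,-1,0,0,0,0],[0.26,-1,0,0,0,0],[0.26,-1,0,0,0,0],[0.26,-1,0,0,0,0],[0.26,-1,0,0,0,0]]]' >/dev/null;python3 -m pendant '[[[0.26,-1,0,0,0,0],[0.26,-1,0,0,0,0],[0.26,-1,0,0,0,0],[0.26,-1,0,0,0,0],[0.26,-1,0,0,0,0],[0.26,-1,0,0,0,0],[0.26,-1,0,0,0,0],[0.26,-1,0,0,0,0],[0.26,-1,0,0,0,0],[0.26,-1,0,0,0,0],[0.26,-1,0,0,0,0],[0.26,-1,0,0,0,0]]]';python3 -c "
from h import *
plan([.558,.3125,.215]);print(monitor.read_state()['q'])"
```

```text
clock: 16.22
tool_pos: [0.5579, 0.2177, 0.2155]
tcp_rot: [[0.963, 0.268, -0.002], [0.268, -0.963, -0.0], [-0.002, -0.0, -1.0]]
force: [0.6, 0.0, -0.9]
gripper_width: 1.0
grasp_force: 0.0
clock 16.22 pos [0.5579 0.2177 0.2155] units [ 1.28 -4.57  0.02]
[-0.41874316  0.66952539 -0.05222525  1.66765619  0.04421876  0.80728583
 -1.78949366]
```

```bash
python3 -m pendant '[[[0.3,-1,0,0,0,0],[0.3,-1,0,0,0,0],[0.3,-1,0,0,0,0],[0.3,-1,0,0,0,0],[0.1,-0.6,0,0,0,0],[0,0,0,0,0,0],[0,0,0,0,0,0],[0,0,0,0,0,0]]]';python3 -c "
from h import *
plan([.558,.3125,.1]);blobs(wrist())"
```

```text
clock: 16.88
tool_pos: [0.5597, 0.3096, 0.2159]
tcp_rot: [[0.964, 0.266, -0.0], [0.266, -0.964, -0.002], [-0.001, 0.002, -1.0]]
force: [0.7, -1.1, -0.2]
gripper_width: 1.003
grasp_force: 0.0
clock 16.88 pos [0.5597 0.3096 0.2159] units [-0.04 -0.17  5.8 ]
red [76, 152, 123, 37, 1170] c [137.3 170.4] diam mm [ 16. 126.] z.070 [0.5452 0.4458] z.086 [0.5504 0.4395]
red [449, 161, 81, 74, 3841] c [489.  197.6] diam mm [68. 82.] z.070 [0.6095 0.1117] z.086 [0.6111 0.124 ]
red [251, 174, 51, 38, 730] c [275.7 198. ] diam mm [47. 50.] z.070 [0.5536 0.3124] z.086 [0.5584 0.3135]
blue [239, 157, 75, 65, 1673] c [276.  192.4] diam mm [71. 73.] z.070 [0.5592 0.3136] z.086 [0.5637 0.3147]
blue [364, 178, 49, 45, 609] c [388.3 200.7] diam mm [42. 50.] z.070 [0.5803 0.2055] z.086 [0.5836 0.2125]
yellow [346, 159, 76, 74, 1825] c [383.3 195.3] diam mm [68. 77.] z.070 [0.5841 0.2122] z.086 [0.5872 0.2189]
```

```bash
python3 -m pendant '[[[0,-0.2,0.9,0,0,0],[0,0,0.9,0,0,0],[0,0,0.9,0,0,0],[0,0,0.9,0,0,0],[0,0,0.9,0,0,0],[0,0,0.8,0,0,0],[0,0,0.4,0,0,0],[0,0,0.1,0,0,0],[0,0,0,0,0,0],[0,0,0,0,0,0]]]'; python3 -m pendant '[[[0,0,0,0,0,0],[0,0,0,0,0,0],[0,0,0,0,0,0],[0,0,0,0,0,0],[0,0,0,0,0,0],[0,0,0,0,0,0],[0,0,0,0,0,0],[0,0,0,0,0,0]]]' 0 60;python3 -m pendant '[[[0,0,-0.3,0,0,0],[0,0,-0.6,0,0,0],[0,0,-0.9,0,0,0],[0,0,-0.9,0,0,0],[0,0,-0.9,0,0,0],[0,0,-0.9,0,0,0],[0,0,-0.9,0,0,0],[0,0,-0.9,0,0,0],[0,0,-0.9,0,0,0],[0,0,-0.6,0,0,0],[0,0,-0.3,0,0,0],[0,0,0,0,0,0]]]'; python3 -c "
from h import *
plan([.6085,.1105,.264])"
```

```text
clock: 17.77
tool_pos: [0.5594, 0.3154, 0.1012]
tcp_rot: [[0.964, 0.267, 0.001], [0.267, -0.964, 0.001], [0.002, -0.0, -1.0]]
force: [-0.1, 0.8, 0.3]
gripper_width: 1.003
grasp_force: 0.0
clock: 18.43
tool_pos: [0.559, 0.3151, 0.101]
tcp_rot: [[0.964, 0.267, 0.001], [0.267, -0.964, -0.0], [0.001, 0.001, -1.0]]
force: [-0.7, -1.5, 6.1]
gripper_width: 0.381
grasp_force: 59.1
clock: 19.43
tool_pos: [0.559, 0.316, 0.2639]
tcp_rot: [[0.963, 0.268, 0.002], [0.268, -0.963, 0.002], [0.003, -0.001, -1.0]]
force: [0.1, -0.7, -3.5]
gripper_width: 0.381
grasp_force: 60.1
clock 19.43 pos [0.559  0.316  0.2639] units [-3.600e-01  1.056e+01 -1.000e-02]
```

```bash
python3 -m pendant '[[[0,0.5,0,0,0,0],[-0.03,1,0,0,0,0],[-0.03,1,0,0,0,0],[-0.03,1,0,0,0,0],[-0.03,1,0,0,0,0],[-0.03,1,0,0,0,0],[-0.03,1,0,0,0,0],[-0.03,1,0,0,0,0],[-0.03,1,0,0,0,0],[-0.03,1,0,0,0,0],[0,1,0,0,0,0],[0,0,0,0,0,0]]]';python3 -m pendant '[[[0,0,0.3,0,0,0],[0,0,0.8,0,0,0],[0,0,0.9,0,0,0],[0,0,0.9,0,0,0],[0,0,0.9,0,0,0],[0,0,0.8,0,0,0],[0,0,0.6,0,0,0],[0,0,0.3,0,0,0],[0,0,0,0,0,0],[0,0,0,0,0,0]]]'; python3 -c "
from h import *
plan([.6103,.1109,.101]);blobs(wrist())"
```

```text
clock: 20.43
tool_pos: [0.61, 0.1034, 0.2608]
tcp_rot: [[0.966, 0.26, -0.002], [0.26, -0.966, -0.007], [-0.004, 0.006, -1.0]]
force: [-0.1, -2.0, -2.8]
gripper_width: 0.377
grasp_force: 60.2
clock: 21.27
tool_pos: [0.6092, 0.1123, 0.1519]
tcp_rot: [[0.963, 0.268, -0.001], [0.268, -0.963, 0.0], [-0.001, -0.0, -1.0]]
force: [0.7, -0.6, -3.2]
gripper_width: 0.379
grasp_force: 60.3
clock 21.27 pos [0.6092 0.1123 0.1519] units [0.04 0.08 2.55]
red [237, 170, 95, 100, 5274] c [282.8 225.1] diam mm [76. 88.] z.070 [0.6023 0.1086] z.086 [0.6085 0.1105]
blue [0, 163, 66, 92, 3795] c [ 13.6 208.3] diam mm [66. 82.] z.070 [0.5601 0.3115] z.086 [0.5693 0.2989]
blue [106, 192, 66, 60, 1224] c [139.  221.2] diam mm [44. 53.] z.070 [0.5754 0.2173] z.086 [0.5835 0.2115]
yellow [98, 167, 99, 91, 2895] c [147.3 212.6] diam mm [68. 78.] z.070 [0.5842 0.2121] z.086 [0.5917 0.2066]
yellow [433, 237, 60, 52, 1118] c [462.4 262.7] diam mm [41. 50.] z.070 [ 0.6099 -0.0416] z.086 [ 0.6155 -0.0289]
```

```bash
python3 -m pendant '[[[0.04,0.06,0.4,0,0,0],[0,0,0.5,0,0,0],[0,0,0.5,0,0,0],[0,0,0.4,0,0,0],[0,0,0.3,0,0,0],[0,0,0.2,0,0,0],[0,0,0.1,0,0,0],[0,0,0.1,0,0,0],[0,0,0.05,0,0,0],[0,0,0,0,0,0],[0,0,0,0,0,0]]]'
```

```text
clock: 22.23
tool_pos: [0.6109, 0.1108, 0.1016]
tcp_rot: [[0.964, 0.268, 0.001], [0.268, -0.964, 0.0], [0.001, 0.0, -1.0]]
force: [-0.6, 0.1, -4.1]
gripper_width: 0.38
grasp_force: 60.3
```

```bash
python3 -m pendant '[[[0,0,0.1,0,0,0],[0,0,0.1,0,0,0],[0,0,0,0,0,0],[0,0,0,0,0,0]]]'; python3 -m pendant '[[[0,0,0.1,0,0,0],[0,0,0,0,0,0],[0,0,0,0,0,0]]]'
```

```text
clock: 22.57
tool_pos: [0.6113, 0.1107, 0.1008]
tcp_rot: [[0.964, 0.267, 0.002], [0.267, -0.964, 0.0], [0.002, 0.0, -1.0]]
force: [-6.6, -1.2, 18.9]
gripper_width: 0.379
grasp_force: 62.8
clock: 22.82
tool_pos: [0.6113, 0.1108, 0.1008]
tcp_rot: [[0.964, 0.267, 0.003], [0.267, -0.964, 0.0], [0.003, 0.0, -1.0]]
force: [-10.5, -2.5, 32.4]
gripper_width: 0.38
grasp_force: 64.1
```

Contact came at 0.1008, equal to the height at grip (0.101), so red is seated. Easing off, releasing and rising.

```bash
python3 -m pendant '[[[-0.05,0,-0.2,0,0,0],[0,0,-0.05,0,0,0],[0,0,0,0,0,0]]]'; python3 -m pendant '[[[0,0,0,0,0,0],[0,0,0,0,0,0],[0,0,0,0,0,0],[0,0,0,0,0,0]]]' 1; python3 -m pendant '[[[0,0,-0.4,0,0,0],[0,0,-0.8,0,0,0],[0,0,-0.9,0,0,0],[0,0,-0.9,0,0,0],[0,0,-0.9,0,0,0],[0,0,-0.9,0,0,0],[0,0,-0.7,0,0,0],[0,0,-0.3,0,0,0],[0,0,0,0,0,0],[0,0,0,0,0,0]]]';python3 -c "
from h import *
plan([.5835,.2117,.22]);blobs(wrist())"
```

```text
clock: 23.07
tool_pos: [0.6102, 0.1106, 0.1009]
tcp_rot: [[0.964, 0.267, 0.002], [0.267, -0.964, 0.0], [0.002, 0.0, -1.0]]
force: [-1.6, -0.7, 7.4]
gripper_width: 0.378
grasp_force: 61.5
clock: 23.4
tool_pos: [0.6097, 0.1105, 0.1]
tcp_rot: [[0.964, 0.268, -0.0], [0.268, -0.964, -0.0], [-0.0, 0.0, -1.0]]
force: [0.6, -0.4, -0.6]
gripper_width: 0.926
grasp_force: 0.0
clock: 24.23
tool_pos: [0.6095, 0.1104, 0.2162]
tcp_rot: [[0.964, 0.268, -0.0], [0.268, -0.964, -0.0], [-0.0, 0.0, -1.0]]
force: [-0.1, 0.4, -0.3]
gripper_width: 1.0
grasp_force: 0.0
clock 24.23 pos [0.6095 0.1104 0.2162] units [ 0.1  -5.23 -0.19]
red [244, 156, 75, 71, 2820] c [281.2 192.8] diam mm [72. 73.] z.070 [0.6099 0.1098] z.086 [0.6143 0.1111]
blue [25, 150, 80, 75, 3707] c [ 64.5 187.1] diam mm [67. 81.] z.070 [0.5595 0.3128] z.086 [0.5666 0.3028]
blue [143, 173, 50, 47, 593] c [167.5 195.8] diam mm [42. 51.] z.070 [0.5774 0.2157] z.086 [0.5836 0.2111]
yellow [521, 30, 39, 28, 672] c [543.5  43.4] diam mm [17. 41.] z.070 [ 0.7937 -0.0665] z.086 [ 0.7879 -0.0554]
yellow [135, 154, 77, 74, 1784] c [173.1 190.4] diam mm [68. 76.] z.070 [0.5842 0.2113] z.086 [0.5901 0.207 ]
yellow [402, 211, 48, 43, 672] c [425.3 232. ] diam mm [43. 49.] z.070 [ 0.6094 -0.042 ] z.086 [ 0.6138 -0.0323]
```

```bash
python3 -m pendant '[[[0.02,-0.7,0,0,0,0],[0.02,-1,0,0,0,0],[0.02,-1,0,0,0,0],[0.02,-1,0,0,0,0],[0.02,-1,0.3,0,0,0],[0,-0.55,0.8,0,0,0],[0,0,0.9,0,0,0],[0,0,0.9,0,0,0],[0,0,0.8,0,0,0],[0,0,0,0,0,0],[0,0,0,0,0,0]]]'; python3 -c "
from h import *
plan([.5842,.2120,.1005])"
```

```text
clock: 25.2
tool_pos: [0.5821, 0.2129, 0.141]
tcp_rot: [[0.963, 0.268, -0.003], [0.268, -0.963, -0.001], [-0.003, -0.0, -1.0]]
force: [-0.1, 0.5, -0.5]
gripper_width: 0.999
grasp_force: 0.0
clock 25.2 pos [0.5821 0.2129 0.141 ] units [0.09 0.07 2.02]
```

```bash
python3 -m pendant '[[[0.09,0.07,0.6,0,0,0],[0,0,0.6,0,0,0],[0,0,0.5,0,0,0],[0,0,0.3,0,0,0],[0,0,0,0,0,0],[0,0,0,0,0,0]]]'; python3 -m pendant '[[[0,0,0,0,0,0],[0,0,0,0,0,0],[0,0,0,0,0,0],[0,0,0,0,0,0],[0,0,0,0,0,0],[0,0,0,0,0,0],[0,0,0,0,0,0],[0,0,0,0,0,0]]]' 0 60;python3 -m pendant '[[[0,0,-0.3,0,0,0],[0,0,-0.6,0,0,0],[0,0,-0.9,0,0,0],[0,0,-0.9,0,0,0],[0,0,-0.9,0,0,0],[0,0,-0.6,0,0,0],[0,0,-0.3,0,0,0],[0,0,0,0,0,0],[0,0,0,0,0,0]]]'; python3 -c "
from h import *
plan([.559,.3138,.2])"
```

```text
clock: 25.7
tool_pos: [0.5854, 0.2112, 0.1018]
tcp_rot: [[0.964, 0.267, -0.001], [0.267, -0.964, -0.0], [-0.001, 0.0, -1.0]]
force: [-0.2, -0.3, -0.2]
gripper_width: 0.996
grasp_force: 0.0
clock: 26.37
tool_pos: [0.5859, 0.2116, 0.1029]
tcp_rot: [[0.964, 0.268, 0.001], [0.268, -0.964, 0.0], [0.001, -0.0, -1.0]]
force: [-0.4, 0.5, 6.2]
gripper_width: 0.376
grasp_force: 59.5
clock: 27.12
tool_pos: [0.5852, 0.2111, 0.192]
tcp_rot: [[0.964, 0.267, -0.001], [0.267, -0.964, -0.0], [-0.001, 0.0, -1.0]]
force: [1.0, 0.3, -4.1]
gripper_width: 0.376
grasp_force: 59.9
clock 27.12 pos [0.5852 0.2111 0.192 ] units [ 0.11 -5.3  -0.4 ]
```

```bash
python3 -m pendant '[[[0.04,-0.6,0,0,0,0],[0.04,-1,0,0,0,0],[0.04,-1,0,0,0,0],[0.04,-1,0,0,0,0],[0.03,-1,0,0,0,0],[0,-0.67,0,0,0,0],[0,0,0,0,0,0],[0,0,0.6,0,0,0],[0,0,0.6,0,0,0],[0,0,0.6,0,0,0],[0,0,0.3,0,0,0],[0,0,0,0,0,0]]]'; python3 -c "
from h import *
plan([.5607,.3137,.1028]);blobs(wrist())"
```

```text
clock: 28.12
tool_pos: [0.5598, 0.3124, 0.1478]
tcp_rot: [[0.964, 0.267, -0.004], [0.267, -0.964, -0.003], [-0.005, 0.002, -1.0]]
force: [0.2, -0.3, -4.8]
gripper_width: 0.378
grasp_force: 60.1
clock 28.12 pos [0.5598 0.3124 0.1478] units [ 0.07 -0.05  2.25]
red [33, 163, 151, 45, 1805] c [108.3 184.7] diam mm [ 24. 114.] z.070 [0.5509 0.441 ] z.086 [0.5574 0.4333]
red [496, 180, 64, 90, 3701] c [548.2 224.2] diam mm [66. 82.] z.070 [0.6093 0.1128] z.086 [0.6115 0.129 ]
blue [231, 172, 96, 97, 4832] c [278.9 224.2] diam mm [74. 81.] z.070 [0.5542 0.3122] z.086 [0.5604 0.3139]
yellow [366, 175, 101, 92, 5642] c [416.  221.1] diam mm [68. 78.] z.070 [0.5846 0.2118] z.086 [0.5886 0.2208]
```

```bash
python3 -m pendant '[[[0.03,-0.03,0.4,0,0,0],[0,0,0.5,0,0,0],[0,0,0.4,0,0,0],[0,0,0.3,0,0,0],[0,0,0.2,0,0,0],[0,0,0.1,0,0,0],[0,0,0.1,0,0,0],[0,0,0.1,0,0,0],[0,0,0,0,0,0],[0,0,0,0,0,0]]]'; python3 -m pendant '[[[0,0,0.1,0,0,0],[0,0,0.1,0,0,0],[0,0,0,0,0,0],[0,0,0,0,0,0]]]'
```

```text
clock: 29.0
tool_pos: [0.5616, 0.3147, 0.1084]
tcp_rot: [[0.964, 0.268, 0.0], [0.268, -0.964, 0.0], [0.0, -0.0, -1.0]]
force: [0.3, -0.3, -3.5]
gripper_width: 0.376
grasp_force: 60.1
clock: 29.33
tool_pos: [0.5614, 0.3146, 0.1041]
tcp_rot: [[0.964, 0.268, -0.0], [0.268, -0.964, -0.0], [-0.0, 0.0, -1.0]]
force: [0.2, -0.1, -3.5]
gripper_width: 0.378
grasp_force: 60.1
```

```bash
python3 -m pendant '[[[0,0,0.1,0,0,0],[0,0,0.1,0,0,0],[0,0,0,0,0,0],[0,0,0,0,0,0]]]'
```

```text
clock: 29.67
tool_pos: [0.5618, 0.3148, 0.1029]
tcp_rot: [[0.964, 0.267, 0.001], [0.267, -0.964, 0.001], [0.001, -0.0, -1.0]]
force: [-3.6, -2.2, 12.8]
gripper_width: 0.375
grasp_force: 62.0
```

Contact is at 0.1029, equal to the grip height, so blue is seated. Releasing, then back to the stand for yellow.

```bash
python3 -m pendant '[[[-0.05,0,-0.1,0,0,0],[0,0,0,0,0,0]]]'; python3 -m pendant '[[[0,0,0,0,0,0],[0,0,0,0,0,0],[0,0,0,0,0,0],[0,0,0,0,0,0]]]' 1; python3 -m pendant '[[[0,0,-0.4,0,0,0],[0,0,-0.8,0,0,0],[0,0,-0.9,0,0,0],[0,0,-0.9,0,0,0],[0,0,-0.9,0,0,0],[0,0,-0.9,0,0,0],[0,0,-0.7,0,0,0],[0,0,-0.3,0,0,0],[0,0,0,0,0,0]]]';python3 - <<'E'
from h import *
plan([.569,-.2695,.22]);d=wrist();blobs(d);cv2.imwrite('pics/w5.png',d['img'][:,:,::-1])
E
```

```text
clock: 29.83
tool_pos: [0.5608, 0.3146, 0.103]
tcp_rot: [[0.964, 0.268, 0.001], [0.268, -0.964, 0.001], [0.001, -0.0, -1.0]]
force: [-0.3, -0.6, 4.7]
gripper_width: 0.372
grasp_force: 61.2
clock: 30.17
tool_pos: [0.5608, 0.3145, 0.1022]
tcp_rot: [[0.964, 0.268, 0.0], [0.268, -0.964, 0.0], [0.0, 0.0, -1.0]]
force: [1.0, -0.2, -0.2]
gripper_width: 0.923
grasp_force: 0.0
clock: 30.92
tool_pos: [0.5615, 0.315, 0.2203]
tcp_rot: [[0.964, 0.267, 0.003], [0.267, -0.964, 0.002], [0.004, -0.001, -1.0]]
force: [0.3, 0.9, -0.7]
gripper_width: 1.001
grasp_force: 0.0
clock 30.92 pos [0.5615 0.315  0.2203] units [-7.45 28.26 -0.04]
red [84, 155, 121, 36, 1122] c [144.8 172.8] diam mm [ 18. 124.] z.070 [0.5454 0.4464] z.086 [0.5506 0.4405]
red [452, 164, 79, 73, 3089] c [491.  200.3] diam mm [68. 82.] z.070 [0.6097 0.1116] z.086 [0.6114 0.124 ]
blue [245, 159, 73, 67, 2420] c [281.3 194.7] diam mm [71. 72.] z.070 [0.5596 0.3137] z.086 [0.564 0.315]
yellow [349, 162, 76, 73, 3265] c [386.8 198.2] diam mm [69. 77.] z.070 [0.5841 0.2121] z.086 [0.5872 0.2189]
```

View pics/w5.png

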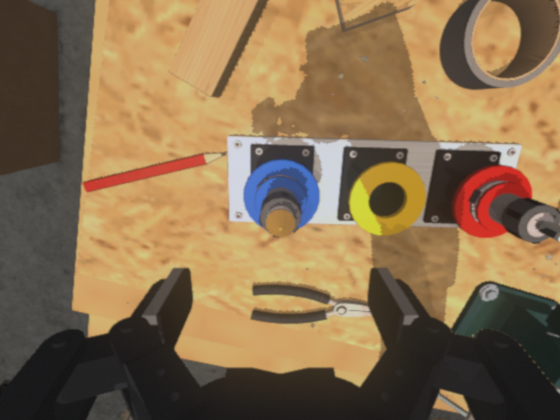

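Blue is in the blue pot (281,195), red in the red pot (490,200), and the yellow pot is empty (388,198).

```bash
python3 -m pendant '[[[-0.2,0.6,0,0,0,0],[-0.26,1,0,0,0,0],[-0.26,1,0,0,0,0],[-0.26,1,0,0,0,0],[-0.26,1,0,0,0,0],[-0.26,1,0,0,0,0],[-0.26,1,0,0,0,0],[-0.26,1,0,0,0,0],[-0.26,1,0,0,0,0],[-0.26,1,0,0,0,0],[-0.26,1,0,0,0,0],[-0.26,1,0,0,0,0]]]' >/dev/null;python3 -m pendant '[[[-0.26,1,0,0,0,0],[-0.26,1,0,0,0,0],[-0.26,1,0,0,0,0],[-0.26,1,0,0,0,0],[-0.26,1,0,0,0,0],[-0.26,1,0,0,0,0],[-0.26,1,0,0,0,0],[-0.26,1,0,0,0,0],[-0.26,1,0,0,0,0],[-0.26,1,0,0,0,0],[-0.26,1,0,0,0,0],[-0.26,1,0,0,0,0]]]' >/dev/null; python3 -m pendant '[[[-0.28,1,0,0,0,0],[-0.28,1,0,0,0,0],[-0.28,1,0,0,0,0],[-0.28,1,0,0,0,0],[-0.1,0.6,0,0,0,0],[0,0,0,0,0,0],[0,0,0,0,0,0],[0,0,0,0,0,0]]]'; python3 -c "
from h import *
plan([.569,-.2695,.092]);blobs(wrist())"
```

```text
clock: 33.63
tool_pos: [0.5687, -0.2666, 0.2178]
tcp_rot: [[0.963, 0.269, -0.001], [0.269, -0.963, 0.002], [-0.0, -0.002, -1.0]]
force: [0.1, -0.1, 0.4]
gripper_width: 0.997
grasp_force: 0.0
clock 33.63 pos [ 0.5687 -0.2666  0.2178] units [-0.03  0.15  6.29]
red [337, 26, 36, 37, 604] c [353.9  44.4] diam mm [17. 38.] z.070 [ 0.7101 -0.2908] z.086 [ 0.7067 -0.2882]
yellow [25, 53, 49, 60, 1141] c [45.3 82.6] diam mm [45. 56.] z.070 [ 0.6093 -0.0415] z.086 [ 0.6114 -0.0526]
yellow [259, 173, 50, 35, 674] c [283.6 196.6] diam mm [46. 48.] z.070 [ 0.5656 -0.2704] z.086 [ 0.5701 -0.2689]
```

```bash
python3 -m pendant '[[[0.02,0.15,0.9,0,0,0],[0,0,0.9,0,0,0],[0,0,0.9,0,0,0],[0,0,0.9,0,0,0],[0,0,0.9,0,0,0],[0,0,0.9,0,0,0],[0,0,0.5,0,0,0],[0,0,0.3,0,0,0],[0,0,0,0,0,0],[0,0,0,0,0,0]]]'; python3 -m pendant '[[[0,0,0,0,0,0],[0,0,0,0,0,0],[0,0,0,0,0,0],[0,0,0,0,0,0],[0,0,0,0,0,0],[0,0,0,0,0,0],[0,0,0,0,0,0],[0,0,0,0,0,0]]]' 0 60;python3 -m pendant '[[[0,0,-0.3,0,0,0],[0,0,-0.6,0,0,0],[0,0,-0.9,0,0,0],[0,0,-0.9,0,0,0],[0,0,-0.9,0,0,0],[0,0,-0.9,0,0,0],[0,0,-0.9,0,0,0],[0,0,-0.9,0,0,0],[0,0,-0.9,0,0,0],[0,0,-0.8,0,0,0],[0,0,-0.4,0,0,0],[0,0,0,0,0,0]]]'; python3 -c "
from h import *
plan([.585,.2120,.264])"
```

```text
clock: 34.52
tool_pos: [0.5705, -0.2711, 0.0948]
tcp_rot: [[0.963, 0.268, 0.001], [0.268, -0.963, -0.0], [0.001, 0.0, -1.0]]
force: [0.4, -0.2, 1.0]
gripper_width: 1.004
grasp_force: 0.0
clock: 35.18
tool_pos: [0.5704, -0.2714, 0.095]
tcp_rot: [[0.964, 0.268, 0.001], [0.268, -0.964, -0.0], [0.001, 0.0, -1.0]]
force: [-1.0, 0.7, 5.6]
gripper_width: 0.378
grasp_force: 59.2
clock: 36.18
tool_pos: [0.5709, -0.2719, 0.2646]
tcp_rot: [[0.964, 0.267, 0.004], [0.267, -0.964, -0.002], [0.003, 0.003, -1.0]]
force: [0.0, -0.8, -2.5]
gripper_width: 0.379
grasp_force: 59.9
clock 36.18 pos [ 0.5709 -0.2719  0.2646] units [ 7.150e+00 -2.313e+01 -1.000e-02]
```

```bash
python3 -m pendant '[[[0.2,-0.5,0,0,0,0],[0.31,-1,0,0,0,0],[0.31,-1,0,0,0,0],[0.31,-1,0,0,0,0],[0.31,-1,0,0,0,0],[0.31,-1,0,0,0,0],[0.31,-1,0,0,0,0],[0.31,-1,0,0,0,0],[0.31,-1,0,0,0,0],[0.31,-1,0,0,0,0],[0.31,-1,0,0,0,0],[0.31,-1,0,0,0,0]]]' ;python3 -m pendant '[[[0.31,-1,0,0,0,0],[0.31,-1,0,0,0,0],[0.31,-1,0,0,0,0],[0.31,-1,0,0,0,0],[0.31,-1,0,0,0,0],[0.31,-1,0,0,0,0],[0.31,-1,0,0,0,0],[0.31,-1,0,0,0,0],[0.31,-1,0,0,0,0],[0.3,-1,0,0,0,0],[0.3,-0.9,0,0,0,0],[0.1,-0.5,0,0,0,0]]]' >/dev/null; python3 -m pendant '[[[0,0,0,0,0,0],[0,0,0,0,0,0],[0,0,0,0,0,0]]]';python3 -c "
from h import *
plan([.5854,.2121,.15]);blobs(wrist())"
```

```text
clock: 37.18
tool_pos: [0.5766, -0.0284, 0.2608]
tcp_rot: [[0.963, 0.268, -0.003], [0.268, -0.963, 0.0], [-0.003, -0.001, -1.0]]
force: [0.3, 0.1, -3.0]
gripper_width: 0.377
grasp_force: 59.9
clock: 38.43
tool_pos: [0.5841, 0.2057, 0.2617]
tcp_rot: [[0.964, 0.266, -0.001], [0.266, -0.964, -0.002], [-0.002, 0.002, -1.0]]
force: [0.1, -0.2, -1.6]
gripper_width: 0.377
grasp_force: 60.0
clock 38.43 pos [0.5841 0.2057 0.2617] units [ 0.16 -0.3   5.59]
red [14, 143, 110, 34, 956] c [ 68.1 160.1] diam mm [ 15. 133.] z.070 [0.5461 0.4335] z.086 [0.5517 0.4237]
red [335, 150, 68, 66, 2236] c [368.4 182.3] diam mm [70. 78.] z.070 [0.6094 0.1107] z.086 [0.612  0.1164]
blue [147, 145, 67, 65, 1943] c [180.5 177.4] diam mm [68. 76.] z.070 [0.5594 0.313 ] z.086 [0.5644 0.3089]
yellow [244, 148, 63, 65, 2361] c [275.2 179.9] diam mm [70. 72.] z.070 [0.5845 0.2114] z.086 [0.5883 0.2122]
yellow [471, 197, 43, 39, 566] c [492.3 216.3] diam mm [41. 51.] z.070 [ 0.6096 -0.0418] z.086 [ 0.6122 -0.0289]
yellow [238, 222, 83, 49, 1700] c [279.4 251.3] diam mm [70. 96.] z.070 [0.501  0.1836] z.086 [0.5088 0.1857]
```

```bash
python3 -m pendant '[[[0.1,-0.25,0.4,0,0,0],[0,0,0.9,0,0,0],[0,0,0.9,0,0,0],[0,0,0.9,0,0,0],[0,0,0.9,0,0,0],[0,0,0.7,0,0,0],[0,0,0.5,0,0,0],[0,0,0.3,0,0,0],[0,0,0,0,0,0],[0,0,0,0,0,0]]]'; python3 -c "
from h import *
plan([.5854,.2121,.103])"
```

```text
clock: 39.32
tool_pos: [0.5852, 0.2132, 0.1525]
tcp_rot: [[0.964, 0.267, 0.0], [0.267, -0.964, 0.0], [0.0, 0.0, -1.0]]
force: [0.4, -0.6, -2.7]
gripper_width: 0.38
grasp_force: 60.0
clock 39.32 pos [0.5852 0.2132 0.1525] units [-0.01  0.05  2.47]
```

```bash
python3 -m pendant '[[[0,0.05,0.5,0,0,0],[0,0,0.5,0,0,0],[0,0,0.4,0,0,0],[0,0,0.3,0,0,0],[0,0,0.2,0,0,0],[0,0,0.2,0,0,0],[0,0,0.1,0,0,0],[0,0,0.1,0,0,0],[0,0,0.1,0,0,0],[0,0,0,0,0,0],[0,0,0,0,0,0]]]'; python3 -m pendant '[[[0,0,0.1,0,0,0],[0,0,0,0,0,0],[0,0,0,0,0,0]]]'
```

```text
clock: 40.23
tool_pos: [0.5852, 0.2123, 0.1044]
tcp_rot: [[0.964, 0.268, 0.0], [0.268, -0.964, -0.0], [0.0, 0.0, -1.0]]
force: [0.5, -0.3, -3.0]
gripper_width: 0.379
grasp_force: 60.0
clock: 40.48
tool_pos: [0.5851, 0.2122, 0.1023]
tcp_rot: [[0.964, 0.268, -0.0], [0.268, -0.964, -0.0], [-0.0, 0.0, -1.0]]
force: [0.3, -0.9, -2.7]
gripper_width: 0.381
grasp_force: 60.0
```

```bash
python3 -m pendant '[[[0,0,0.1,0,0,0],[0,0,0,0,0,0],[0,0,0,0,0,0]]]'; python3 -m pendant '[[[0,0,0.1,0,0,0],[0,0,0,0,0,0],[0,0,0,0,0,0]]]'
```

```text
clock: 40.73
tool_pos: [0.585, 0.2122, 0.1001]
tcp_rot: [[0.964, 0.268, -0.0], [0.268, -0.964, -0.0], [-0.0, 0.0, -1.0]]
force: [-0.8, 0.4, -3.3]
gripper_width: 0.379
grasp_force: 60.0
clock: 40.98
tool_pos: [0.5855, 0.2125, 0.0992]
tcp_rot: [[0.964, 0.267, 0.001], [0.267, -0.964, 0.0], [0.001, -0.0, -1.0]]
force: [-2.4, 0.0, 6.4]
gripper_width: 0.379
grasp_force: 60.5
```

Contact at 0.0992 matches the offset seen in the stand. Confirming with a small further press, then releasing.

```bash
python3 -m pendant '[[[0,0,0.1,0,0,0],[0,0,0,0,0,0],[0,0,0,0,0,0]]]'; python3 -m pendant '[[[-0.04,0,-0.15,0,0,0],[0,0,0,0,0,0]]]'; python3 -m pendant '[[[0,0,0,0,0,0],[0,0,0,0,0,0],[0,0,0,0,0,0],[0,0,0,0,0,0]]]' 1; python3 -m pendant '[[[0,0,-0.4,0,0,0],[0,0,-0.8,0,0,0],[0,0,-0.9,0,0,0],[0,0,-0.9,0,0,0],[0,0,-0.9,0,0,0],[0,0,-0.9,0,0,0],[0,0,-0.7,0,0,0],[0,0,-0.3,0,0,0],[0,0,0,0,0,0],[0,0,0,0,0,0]]]';python3 - <<'E'
from h import *
d=wrist();blobs(d);s=snapshot('scene')
a=cv2.resize(s['img'][150:320,190:330,::-1],None,fx=3,fy=3,interpolation=2);w=cv2.resize(d['img'][100:320,80:480,::-1],(376,207));w=np.vstack([w,np.zeros((a.shape[0]-207,376,3),np.uint8)])
cv2.imwrite('pics/fin.png',np.hstack([a,w]))
E
```

```text
clock: 41.23
tool_pos: [0.5856, 0.2126, 0.0991]
tcp_rot: [[0.964, 0.267, 0.002], [0.267, -0.964, 0.001], [0.002, -0.0, -1.0]]
force: [-5.7, -0.9, 18.4]
gripper_width: 0.379
grasp_force: 61.8
clock: 41.4
tool_pos: [0.5847, 0.2122, 0.0999]
tcp_rot: [[0.964, 0.268, 0.001], [0.268, -0.964, 0.0], [0.001, -0.0, -1.0]]
force: [-0.1, 0.0, -3.2]
gripper_width: 0.38
grasp_force: 60.0
clock: 41.73
tool_pos: [0.5845, 0.2121, 0.099]
tcp_rot: [[0.964, 0.267, -0.0], [0.267, -0.964, -0.0], [-0.0, 0.0, -1.0]]
force: [0.6, -0.3, -0.4]
gripper_width: 0.926
grasp_force: 0.0
clock: 42.57
tool_pos: [0.5842, 0.212, 0.2151]
tcp_rot: [[0.964, 0.268, -0.0], [0.268, -0.964, -0.0], [-0.0, 0.0, -1.0]]
force: [0.3, 0.8, 0.2]
gripper_width: 0.999
grasp_force: 0.0
red [0, 150, 111, 36, 1118] c [ 51.7 167.7] diam mm [ 11. 150.] z.070 [0.5507 0.4262] z.086 [0.557  0.4156]
red [349, 159, 78, 75, 2923] c [387.8 195.9] diam mm [69. 78.] z.070 [0.6096 0.1109] z.086 [0.6127 0.1178]
blue [134, 154, 78, 74, 2679] c [172.5 190.3] diam mm [68. 76.] z.070 [0.5593 0.3132] z.086 [0.5651 0.3088]
yellow [245, 157, 73, 69, 2514] c [280.9 193.1] diam mm [71. 71.] z.070 [0.5846 0.2116] z.086 [0.589  0.2129]
yellow [504, 213, 50, 44, 768] c [528.1 234.6] diam mm [41. 52.] z.070 [ 0.6096 -0.0416] z.086 [ 0.6126 -0.0262]
```

View pics/fin.png

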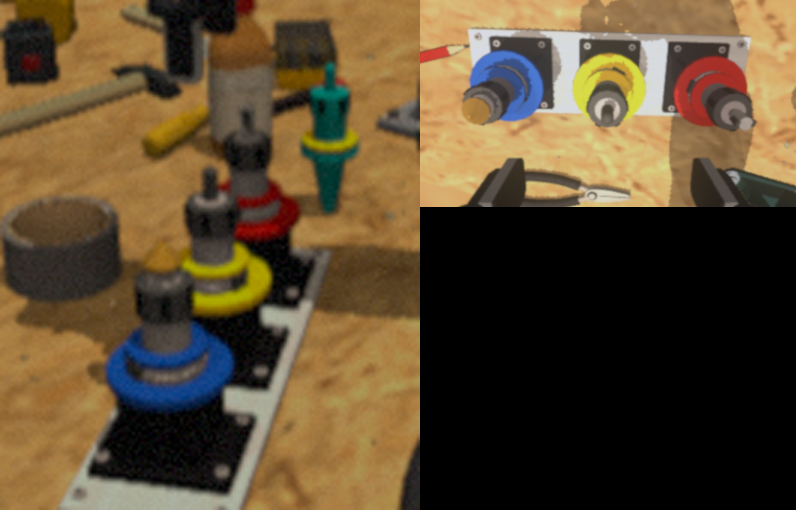

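All three holders stand upright in the collars of their own colour: blue (165,370), yellow (215,270), red (250,205). The tape, bottle and turquoise look-alike have not moved, and the gripper is clear. Handing in.

```bash
python3 -c "
from workcell import job
print(job.sign_off())"
```

```text
the job is handed in; nothing more can be done
None
```

The job is handed in at about 43 s: the red, blue and yellow holders are upright and seated in their own pots; yellow waited in the stand, where it rested about 4 mm higher than the given dimensions predict but flat on the collar, and the tape, bottle and turquoise look-alike were left alone.

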